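Point out the left-behind mug and bottle and the box they go in

TASK

Show the gym attendant what was left on the mat and where to put it: point straight down at the bottom of the upside-down mug, then at the lid of the steel bottle, then at the orange latch of the storage box, each time with the fingertips about two centimetres above the middle of it and staying there for about two seconds. Finish still pointing at the latch. Touch and move nothing at all.

Things in the scene. Friction and masses are not known exactly. Their poses are not given: they have to be found in the camera images.
- mug_top (a point): middle of the top face of the blue ceramic mug, which stands upside down on its rim: 95 mm high, so this point is 95 mm above the mat; the face upwards is the mug's closed bottom, 68 mm across, the rim below 82 mm across; a handle sticks out at its +y side to 73 mm from the axis. z up. Loose.
- bottle_top (a point): middle of the top face of the bottle's lid: upright stainless bottle, 68 mm across and 215 mm high in all, so this point is 215 mm above the mat; black clip-on lid 60 mm across and 27 mm high, flat on top, with a small red clip on its -x side to 36 mm from the axis and 6 mm below the top. z up. Loose.
- latch_top (a point): middle of the top face of the orange latch of the storage box, 150 mm above the mat; the latch is 62 mm long (y) and reaches 44 mm (x) over the edge of the white lid, 7 mm above it, then bends down the box's front. z up, x level, from the latch towards the middle of the box.
- box: grey plastic storage box with a white lid, shut and latched, fixed: 208 x 308 mm (x, y), lid top 143 mm above the mat; origin in the middle of its underside, z up; the latch is on its -x side, which faces roughly towards the robot, 90 mm from the middle.
- dumbbell_a: one of two alike chrome mini dumbbells with hexagonal heads, lying on the mat: 156 mm long (y), 62 mm wide (x), 54 mm high; origin in the middle of its underside. Loose; to be left alone.
- dumbbell_b: the other chrome mini dumbbell, same sizes. Loose; to be left alone.
- step_near (a point): middle of the top edge, on the side towards the robot (-x), of the blue plastic step block with black strips on top: 160 x 300 mm (x, y), 92 mm high, beyond the rest on the mat; this point is 90 mm above the mat, and the block reaches 160 mm from it along +x. Loose; to be left alone.
Not all that is in view belongs to the job. There is more than one size of the part that bears mug_top; the job needs the smaller. Leave any green look-alike of the part that bears bottle_top alone.

How it is judged:
By the outcome, as a careful person would: the job done as asked, in the order asked, and still so for the second after the job is handed in, with the robot touching nothing.
It also fails if it takes over 54 s, if anything falls off the work surface, if the arm or the gripper's body presses on something with over 40 N, if the wrist force passes 120 N, or if a joint passes its speed limit or range.

ROBOT

A 6-joint arm with a two-finger parallel gripper is mounted at the origin on the work surface. World frame = base frame: x ahead of the robot, y to its left, z up, the work surface at z = 0. Lengths are in mm, angles in rad, forces in N, time in s.
With the tool pointing down it reaches from about 300 to 825 mm from the base axis. Payload 5.4 kg.
Tool frame: the origin (TCP) lies on the centre line of the jaws, within the pads' length; the fingertips stand 11 mm ahead of it and the grasp point (between the pads) lies 8 mm behind it; y points along the fingers, z is the direction in which the jaws open and shut, and the axes are right-handed (so a half turn about y gives the same grasp; the last joint's range is limited). The gripper opens to 92 mm and grips with 3 to 60 N. Pads are 20 mm wide; open, the fingers measure 128 mm over their backs; the gripper's body (75 mm by 189 mm) begins 69 mm behind the grasp point.
Start: joints at [-1.47, 0.158, 1.597, -0, 1.386, -0.21], TCP at [175.823, -547.442, 225.601] pointing down, gripper open.
Joint ranges: [-2.91, 2.91], [-0.94, 2.29], [0.18, 2.7], [-1.29, 4.43], [0.17, 2.64], [-3, 3]. Speed limits (rad/s): [2.57, 2.57, 3.14, 3.14, 3.14, 3.14].

INTERFACE

Orientations are given as [roll, pitch, yaw] about the fixed x, y, z axes, in that order (R = Rz(yaw) Ry(pitch) Rx(roll)).
In Python, from station import ctrl gives the robot as it stands. Calls block until the motion is done:
- ctrl.goto(position, orientation): joint-space move of the TCP to a pose.
- ctrl.line_to(position, orientation=None, speed=150): straight line of the TCP; orientation=None keeps the orientation; speed is the mean speed in mm/s.
- ctrl.set_joints(angles): joint-space move.
- ctrl.gripper_open() and ctrl.gripper_close(): open the fingers fully, or close them until they stop; the grip force is fixed at half the most.
- ctrl.pause(seconds).
- ctrl.inverse_kinematics(position, orientation): joint angles nearest the present ones, or None.
- ctrl.camera(name): name is "scene" or "side" or "wrist"; returns the picture (420x560x3 uint8, red, green, blue); there is no depth.
- ctrl.calibration(name): a dict with "fx", "fy", "cx", "cy" (pixels), "view" (4x4, takes a point from world to camera coordinates). Camera axes: x right, y down, z forward; pixel columns grow to the right and rows downward; lengths in mm; the calibration is good to about 2 mm. The wrist camera is an equidistant fisheye: a pixel r from the principal point sees the ray r / f radians off the axis. A picture is of the moment at which its call begins: read the wrist's pose just before it. calibration takes no time and is no camera call; for the wrist camera it gives the pose at the moment of the call.
A pose or a line that the arm cannot do raises ctrl.Unreachable and nothing moves.
- ctrl.sign_off(): hands the job in, once; it reports no verdict.
Readings, each from a call of its own:
- ctrl.read_time(): time.
- ctrl.read_joint_positions(): joint angles.
- ctrl.read_joint_velocities(): joint speeds.
- ctrl.read_joint_efforts(): joint torques, N m.
- ctrl.read_eef_pos(): TCP position.
- ctrl.read_tool_rot(): TCP orientation.
- ctrl.read_ft_force(): force on the tool from outside, world axes, zero at the start.
- ctrl.read_ft_torque(): the same for the moment, N m.
- ctrl.read_width(): opening from 0.0 (shut) to 1.0 (fully open).
Only numpy, scipy, OpenCV 4.12 (cv2) and the standard library are available. Lean on these libraries where they do the work, as an engineer would, in place of code of your own. Each camera call takes 0.05 s, during which the arm holds its last target. There are 200 camera calls.

## Working session

There is one attempt and no reset: what is moved stays moved. The work goes in short steps, each a Python script; the robot and the scene stay as the last script left them, time stands still between calls to the robot, and variables do not carry over. Pictures are saved under pics/ and viewed, about 8 in all and at most 12, crops included, and the job is handed in when it is done.

```bash
mkdir -p pics; python3 - <<'E'
from station import ctrl
import cv2,numpy as np
for n in ("scene","side"):
    cv2.imwrite(f"pics/{n}0.png",ctrl.camera(n)[:,:,::-1])
    c=ctrl.calibration(n);print(n,c["fx"],c["cx"],c["cy"],np.round(c["view"],3).tolist())
print(ctrl.read_time(),ctrl.read_tool_rot(),ctrl.read_width())
E
```

```text
scene 543.337534162421 281.50152543776386 207.21692281115227 [[-0.529, 0.849, -0.01, 346.561], [0.515, 0.312, -0.798, -183.654], [-0.674, -0.427, -0.602, 1973.925], [0.0, 0.0, 0.0, 1.0]]
side 497.48897354503606 277.7436158263039 204.72249142538175 [[-0.876, -0.482, -0.015, 518.478], [-0.358, 0.671, -0.649, 334.105], [0.322, -0.564, -0.761, 1328.902], [0.0, 0.0, 0.0, 1.0]]
0.1 [-1.57242048e+00  3.55824124e-04 -2.83080656e+00] 0.9987303751719868
```

View pics/scene0.png

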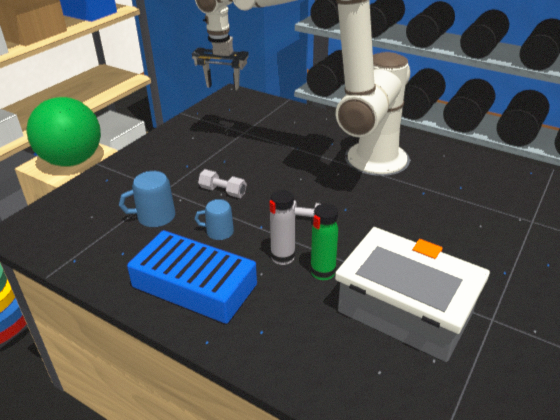

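View pics/side0.png

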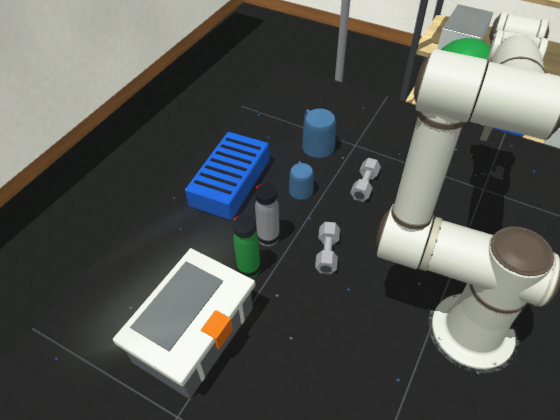

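Two mugs: large at scene (153,198) and small at scene (218,219) / side (301,181); the small one fits. Two bottles: steel at scene (283,228) / side (267,214), and a green one at scene (325,240) / side (247,245), which is the one to leave alone. The orange latch is at scene (428,249) / side (217,328). I'll confirm this with one enlarged crop.

```bash
python3 - <<'E'
import cv2,numpy as np
a=cv2.imread("pics/scene0.png");b=cv2.imread("pics/side0.png")
def crop(im,x,y,w,h,s=5): return cv2.resize(im[y:y+h,x:x+w],None,fx=s,fy=s,interpolation=cv2.INTER_CUBIC)
A=[crop(a,190,190,50,58),crop(a,260,185,50,58),crop(a,405,222,50,58)]
B=[crop(b,276,150,50,58),crop(b,242,175,50,58),crop(b,192,300,50,58)]
cv2.imwrite("pics/crops.png",np.vstack([np.hstack(A),np.hstack(B)]))
# latch centroid
for n,im in(("scene",a),("side",b)):
    hsv=cv2.cvtColor(im,cv2.COLOR_BGR2HSV);m=cv2.inRange(hsv,(5,150,120),(20,255,255))
    _,l,s,c=cv2.connectedComponentsWithStats(m);print(n,[(s[i].tolist(),c[i].round(1).tolist()) for i in range(1,len(s)) if s[i][4]>60])
E
```

```text
scene [([413, 238, 30, 21, 352], [427.3, 248.1])]
side [([247, 0, 93, 26, 592], [296.1, 10.2]), ([349, 19, 63, 26, 425], [379.1, 31.8]), ([201, 311, 31, 38, 648], [218.0, 327.6])]
```

View pics/crops.png

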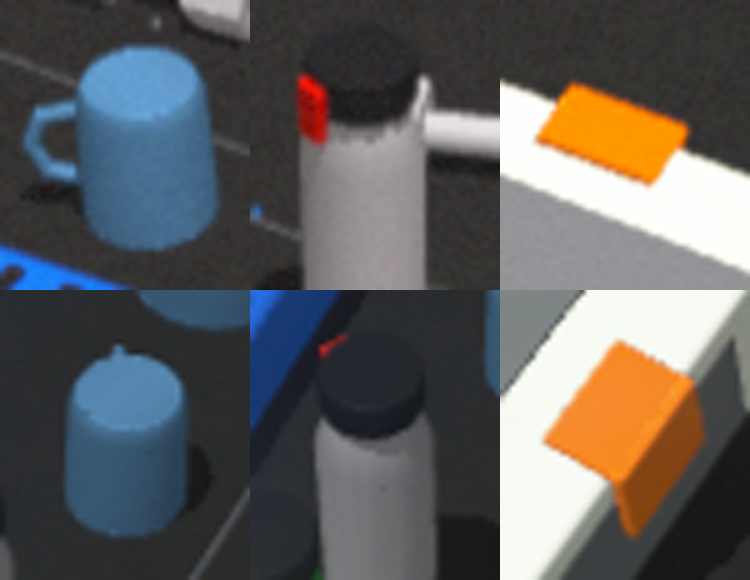

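The crops confirm the small mug standing bottom up, the steel bottle with its black lid and red clip, and the latch. Centres of the top faces:

| Target | Scene pixel | Side pixel |
|---|---|---|
| Mug | (217.8, 206.6) | (301.2, 171) |
| Bottle | (281.7, 196.4) | (266, 191.4) |
| Latch | (427.1, 248.3) | (215.4, 323.6) |

```bash
python3 - <<'E'
from station import ctrl
import numpy as np
P={"mug":(95,(217.8,206.6),(301.2,171)),"bottle":(215,(281.7,196.4),(266,191.4)),"latch":(150,(427.1,248.3),(215.4,323.6)),
"bigmugtop?":(120,(153,182),(320,122)),"green":(215,(326,212),(246,225))}
for k,(z,a,b) in P.items():
    out=[];A=[];B=[]
    for n,(u,v) in(("scene",a),("side",b)):
        c=ctrl.calibration(n);V=np.array(c["view"]);R,t=V[:3,:3],V[:3,3]
        d=R.T@[(u-c["cx"])/c["fx"],(v-c["cy"])/c["fy"],1];o=-R.T@t
        out.append((o+d*(z-o[2])/d[2])[:2].round(1));d/=np.linalg.norm(d);M=np.eye(3)-np.outer(d,d);A.append(M);B.append(M@o)
    print(k,out,"tri",np.linalg.solve(sum(A),sum(B)).round(1))
E
```

```text
mug [array([ 638.5, -228. ]), array([ 630.9, -229.9])] tri [ 632.9 -233.4   89.9]
bottle [array([639.3,  -6.8]), array([629.9,  -8.7])] tri [632.3 -11.9 209.5]
latch [array([563. , 369.4]), array([557.2, 367.3])] tri [558.4 367.2 146.5]
bigmugtop? [array([ 666.8, -449.5]), array([ 670. , -446.9])] tri [ 669.4 -446.1  121.9]
green [array([638.4, 123.4]), array([617.5, 118.4])] tri [622.6 113.5 202.9]
```

```bash
cat > h.py <<'E'
from station import ctrl
import cv2,numpy as np,math
def ori(x,y): return [-math.pi/2,0,(math.atan2(y,x)-1.36+math.pi)%(2*math.pi)-math.pi]
def shot(name,z,est):
    c=ctrl.calibration("wrist");im=ctrl.camera("wrist")
    cv2.imwrite(f"pics/{name}.png",im[:,:,::-1]);np.savez(f"pics/{name}.npz",**{k:np.array(c[k]) for k in("fx","fy","cx","cy","view")})
    print("expected px",proj(name,[*est,z]),ctrl.read_eef_pos(),ctrl.read_time())
def proj(name,p):
    c=np.load(f"pics/{name}.npz");p=c["view"][:3,:3]@p+c["view"][:3,3]
    r=math.hypot(p[0],p[1]);th=math.atan2(r,p[2])
    return (c["cx"]+c["fx"]*th*p[0]/r).round(1),(c["cy"]+c["fy"]*th*p[1]/r).round(1)
def back(name,u,v,z):
    c=np.load(f"pics/{name}.npz");a,b=(u-c["cx"])/c["fx"],(v-c["cy"])/c["fy"];th=math.hypot(a,b)
    R,t=c["view"][:3,:3],c["view"][:3,3];d=R.T@[math.sin(th)*a/th,math.sin(th)*b/th,math.cos(th)];o=-R.T@t
    return (o+d*(z-o[2])/d[2])[:2]
E
python3 - <<'E'
from h import *
ctrl.gripper_close();print(ctrl.read_time(),ctrl.read_width())
p=ctrl.read_eef_pos();ctrl.line_to([p[0],p[1],300]);print(ctrl.read_time())
ctrl.goto([634,-229,300],ori(634,-229))
shot("w1",95,(634,-229));print(proj("w1",[634,-8,215]))
E
```

```text
1.45 0.0013301887168257619
2.1
expected px (np.float64(272.2), np.float64(182.1)) [ 633.49208579 -230.17985534  300.03582803] 4.1583
(np.float64(233.3), np.float64(-55.2))
```

View pics/w1.png

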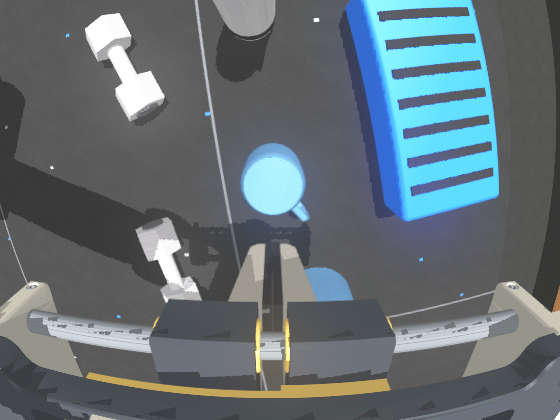

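The wrist view shows the mug's bright bottom face centred near (273,184), against the expected (272,182). The estimate is good. I'll fit the face, point, then go on to hover over the bottle.

```bash
python3 - <<'E'
from h import *
im=cv2.imread("pics/w1.png");g=im[:,:,1]
print(g[184,235:312:3].tolist(),g[135:222:3,273].tolist())
m=(cv2.GaussianBlur(g,(5,5),0)>175).astype(np.uint8);_,l,s,c=cv2.connectedComponentsWithStats(m)
i=l[184,273];print(i,s[i],c[i])
e=cv2.fitEllipse(np.argwhere(l==i)[:,::-1].astype(np.float32)) if 0 else None
xy=back("w1",s[i][0]+s[i][2]/2,s[i][1]+s[i][3]/2,95);print(xy,back("w1",*c[i],95))
E
```

```text
[98, 100, 140, 231, 237, 237, 239, 240, 239, 241, 241, 243, 241, 243, 241, 242, 242, 240, 240, 241, 241, 241, 234, 158, 101, 100] [96, 100, 100, 165, 164, 168, 187, 218, 243, 243, 244, 244, 244, 243, 242, 242, 242, 242, 241, 241, 241, 241, 241, 241, 242, 240, 237, 103, 102]
15 [ 243  152   65   68 3132] [274.30076628 184.42081737]
[ 637.17189696 -234.0858082 ] [ 636.05776984 -232.05070819]
```

```bash
python3 - <<'E'
from h import *
x,y=back("w1",273,184.7,95);print(x,y);y=(2*y-229.5)/3;x=(2*x+634)/3
ctrl.line_to([x,y,300],ori(x,y));ctrl.line_to([x,y,126]);t=ctrl.read_time();ctrl.pause(2.3)
print(t,ctrl.read_time(),ctrl.read_eef_pos(),ctrl.read_ft_force())
cv2.imwrite("pics/side1.png",ctrl.camera("side")[:,:,::-1])
ctrl.line_to([x,y,400],speed=200)
ctrl.goto([634,-8,400],ori(634,-8));shot("w2",215,(634,-8))
a=cv2.imread("pics/side1.png")[90:240,200:400];b=cv2.imread("pics/w2.png")
cv2.imwrite("pics/v2.png",np.hstack([b[:300,120:460],cv2.resize(a,(400,300))]))
E
```

```text
634.5334591698972 -232.1729087247179
5.7167 8.0167 [ 634.37826948 -231.27260948  126.01415852] [ 0.53438165 -0.62168368 -0.96381851]
expected px (np.float64(272.3), np.float64(186.1)) [634.14056679  -9.62811251 399.56108107] 10.525
```

View pics/v2.png

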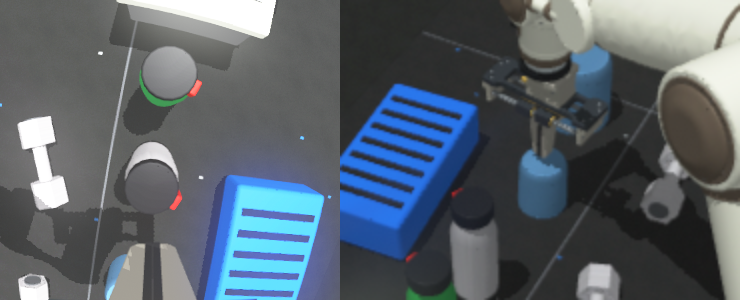

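The side crop shows the tips centred over the small mug. The wrist view shows the steel bottle's lid centred at full-image pixel (271.5,185), against the expected (272.3,186.1). I'll point at the bottle, then hover over the latch.

```bash
python3 - <<'E'
from h import *
x,y=back("w2",271.5,185,215);print(x,y);y=(2*y-8)/3;x=(2*x+634)/3
ctrl.line_to([x,y,400],ori(x,y));ctrl.line_to([x,y,246]);t=ctrl.read_time();ctrl.pause(2.3)
print(t,ctrl.read_time(),ctrl.read_eef_pos(),ctrl.read_ft_force())
cv2.imwrite("pics/side2.png",ctrl.camera("side")[:,:,::-1])
ctrl.line_to([x,y,360],speed=200)
ctrl.goto([559.5,368,340],ori(559.5,368));shot("w3",150,(559.5,368))
a=cv2.imread("pics/side2.png")[120:270,180:380];b=cv2.imread("pics/w3.png")
cv2.imwrite("pics/v3.png",np.hstack([b[:300,120:460],cv2.resize(a,(400,300))]))
E
```

```text
632.9142220657187 -6.9125832842603785
11.95 14.25 [633.28706627  -7.26035727 246.00762581] [-0.71224489 -1.45406443 -0.5297789 ]
expected px (np.float64(272.7), np.float64(185.0)) [560.30352265 366.67410971 339.96272691] 16.4917
```

View pics/v3.png

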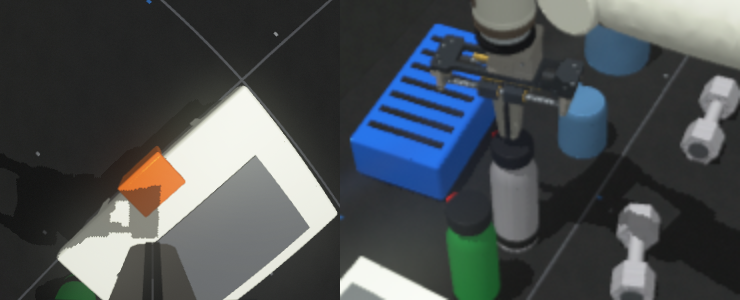

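The side crop shows the tips over the steel lid. The wrist view puts the latch's top face at full-image pixel (272.3,184.3), against the expected (272.7,185). I'll point there.

```bash
python3 - <<'E'
from h import *
x,y=back("w3",272.3,184.3,150);print(x,y)
ctrl.line_to([x,y,340],ori(x,y));ctrl.line_to([x,y,181]);t=ctrl.read_time();ctrl.pause(2.3)
print(t,ctrl.read_time(),ctrl.read_eef_pos(),ctrl.read_tool_rot(),ctrl.read_ft_force())
s=ctrl.camera("side");c=ctrl.camera("scene")
cv2.imwrite("pics/v4.png",np.hstack([cv2.resize(s[230:400,120:320],(400,340)),cv2.resize(c[130:300,180:380+0],(400,340)) if 0 else cv2.resize(c[170:340,300:500],(400,340))])[:,:,::-1])
cv2.imwrite("pics/scene4.png",c[:,:,::-1])
E
```

```text
558.6752895714967 368.2238765091802
17.95 20.25 [558.65051063 368.23347748 180.97836637] [-1.57085258e+00 -1.39954841e-05 -7.77189887e-01] [-0.78916725  0.11501701  0.75667008]
```

View pics/v4.png

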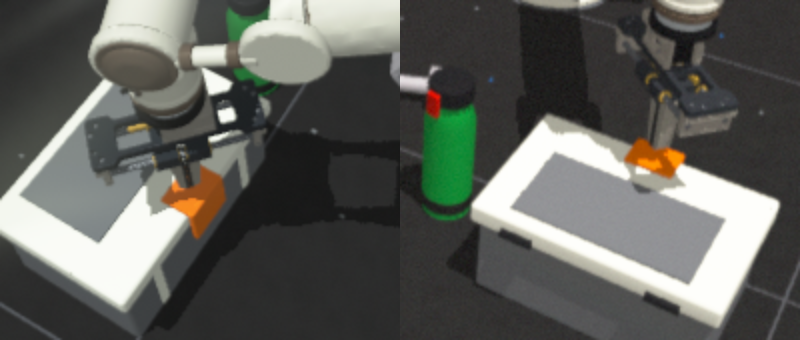

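Both views show the closed fingertips just above the middle of the latch, touching nothing. I'll check that nothing moved and hand in.

```bash
python3 - <<'E'
from h import *
a=cv2.imread("pics/scene0.png");b=cv2.imread("pics/scene4.png")
for n,(x,y,w,h) in dict(mug=(192,195,45,48),bottles=(265,188,80,95),step=(125,230,135,90)).items():
    print(n,cv2.phaseCorrelate(*[cv2.cvtColor(i[y:y+h,x:x+w],cv2.COLOR_BGR2GRAY).astype(np.float32) for i in(a,b)]))
ctrl.sign_off()
E
```

```text
mug ((0.45119856351289656, -0.02607311779435406), 0.9866129760388975)
bottles ((0.00625575515079646, 0.012368691008276755), 0.9842028131087621)
step ((0.44281612118101066, 0.059610200711354366), 1.0352732911914464)
the job is handed in; nothing more can be done
```

The job is done and handed in. With the gripper closed and pointing straight down, the arm pointed at the bottom of the smaller mug, then the lid of the steel bottle, then the orange latch. Each hold lasted 2.3 s with the fingertips 20 mm above the given height of the top face. The arm finished still over the latch, about 20 s in by the robot's clock.

**Position checks:**
- **Wrist camera:** its close-up fixes matched the first estimates to about 3 mm.
- **Scene and side cameras:** these disagreed with each other by 6–10 mm. I used a point between them to set out and relied mainly on the wrist view for the final position.
- **Pictures while pointing:** the side view at the mug and bottle, and both views at the latch, showed the tips over the middle of each target.

**Contact checks:**
- **Wrist force:** it stayed below 2 N at every hold, with no sign of contact.
- **Before and after pictures:** the bottles showed no shift. The mug and the step block each showed about 0.45 px sideways, which I take to be a rounding effect of the odd-width crops rather than movement, though I did not rerun it to confirm. I did not compare the dumbbells, the larger mug or the box this way.

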